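Set the rotary welding fixture to 45 degrees

TASK

Two rotary welding fixtures stand on the bench. Turn the one with the plain square tube standing on it until its graduated scale reads 45 degrees against the index line on its base, then let go of it. Leave the other fixture, with the round tube, at the angle it is set to.

Things in the scene. Friction and masses are not known exactly. Their poses are not given: they have to be found in the camera images.
- square_table (a joint): Scale reading in rad of the disc (aluminium, 150 mm wide, top 30 mm above the bench) under the square tube. 0: broad zero bar at the index; grows as the disc turns counter-clockwise seen from above. Starts between 75 and 125 degrees; 45 degrees (0.785) has the zero bar 45 degrees counter-clockwise of the index. Friction about 0.1 N m, stays where left, stops just outside 0 and 180.
- square_tube (a point): Centre of the plain upright square steel tube, 30 x 30 x 80 mm, fixed on the disc's turning axis and turning with it: the place to grip. The point is 76 mm above the bench; the tube spans 36 to 116 mm. Under it a round flange, 80 mm wide, top at 36 mm. z up, x points from the axis to the zero bar; the tube's flat faces look along x and y.
- index_mark (a point): Inner end of the black index line on a white block (22 x 26 mm, top at 30 mm) on the fixed dark base (196 mm wide), 80 mm out from the disc's axis; x points outwards. Black scale marks on the disc's rim: 7 mm broad bar at 0, then one every 15 degrees clockwise round the disc to 180, those at 45, 90, 135, 180 longer (20, not 11 mm). 45 is the first longer mark after the zero bar.
- round_zero (a point): Zero bar of the other fixture, to be left alone: 70 mm out from that fixture's turning axis along x, on top of its disc, 30 mm above the bench. That fixture is alike, but carries an upright round tube, 30 mm wide, with a short round side branch along x, reaching 116 mm above the bench; it turns as easily.
Not all that is in view belongs to the job. What is shaped like the part that bears square_table but orange or pink is not meant.

How it is judged:
By the outcome, as a careful person would: the job done as asked, in the order asked, and still so for the second after the job is handed in, with the robot touching nothing.
It also fails if it takes over 32 s, if anything falls off the work surface, if the arm or the gripper's body presses on something with over 40 N, if the wrist force passes 120 N, or if a joint passes its speed limit or range.

ROBOT

A 6-joint arm with a two-finger parallel gripper is mounted at the origin on the work surface. World frame = base frame: x ahead of the robot, y to its left, z up, the work surface at z = 0. Lengths are in m, angles in rad, forces in N, time in s.
With the tool pointing down it reaches from about 0.25 to 0.8 m from the base axis. Payload 3.9 kg.
Tool frame: the origin (TCP) lies at the centre of the arm's flange, where the gripper is bolted on; the fingertips stand 173 mm ahead of it and the grasp point (between the pads) lies 155 mm ahead of it; z points along the fingers, y is the line along which they close (so a half turn about z gives the same grasp; the last joint's range is limited). The gripper opens to 85 mm and grips with 20 to 120 N. Pads are 22 mm wide; open, the fingers measure 114 mm over their backs; the gripper's body (76 mm by 85 mm) begins 54 mm behind the grasp point. The pads swing forward as they close: fully open they stand 13 mm farther back than shut.
Start: joints at [-1.232, 0.26, -0.138, 1.173, 0, 1.571], TCP at [0.174, -0.495, 0.405] pointing down, gripper open.
Joint ranges: [-2.78, 2.78], [-0.83, 1.72], [-1.28, 1.37], [-1.9, 2.12], [-1.57, 1.48], [-3.14, 3.14]. Speed limits (rad/s): [2.57, 2.57, 3.14, 3.14, 3.14, 3.14].

INTERFACE

Orientations are given as a rotation vector (axis times angle).
In Python, from cell import read_state, snapshot, get_calibration, close_job gives the robot as it stands.
- The arm moves only by the shell command python3 -m jog 'ROWS'. ROWS is a JSON object of lists of equal length, an entry for each row: "xyz": the shift along the tool's x, y, z in m, a list of three; "rotation": the turn, a rotation vector about the tool's x, y, z in degrees, a list of three; "hand": the opening, from 0 (shut) to 1 (fully open). In form: {"xyz": [[x, y, z], ...], "rotation": [[wx, wy, wz], ...], "hand": [hand, ...]}. A call has 1 to 12 rows; each row shifts and turns the commanded pose from where the row before left it, along the tool's axes as they then stand; what a row does not reach is not made up. A row lasts 1/10 s, in which the tool goes at most 50 mm and 8.59 degrees, less where a joint would pass 70% of its speed; a pose out of reach is approached as far as the arm can. A call with a gripper value outside its range is refused whole. The fingers move at their own pace and stop on an object; the grip force is fixed at half the most. Time passes only in rows, so rows that do not move let the fingers close. It gives the time, the measured TCP pose, the force, the opening and the grip force at its end, in the units of the state.
- read_state(): the state, without advancing time (a new reading comes with each control period).
- snapshot(name): name is "scene" or "top"; returns the picture (400x640x3 uint8, blue, green, red); there is no depth.
- get_calibration(name): a dict with "fx", "fy", "cx", "cy" (pixels), "extrinsics" (4x4, takes a point from world to camera coordinates). Camera axes: x right, y up, looking along -z (the intrinsics and any distortion apply to the point x, -y, -z); pixel columns grow to the right and rows downward; lengths in m; the calibration is good to about 2 mm. A picture is of the moment at which its call begins. get_calibration takes no time and is no camera call.
- close_job(): hands the job in; it is judged then, once.
The state is a dict: "clock": time; "q": joint angles; "dq": joint speeds; "tau": joint torques, N m; "tool_pos": TCP position; "orientation": TCP orientation; "force": force on the tool from outside, world axes, zero at the start; "moment": the same for the moment, N m; "gripper_width": finger opening in m; "grasp_force": force on a finger pad.
Only numpy, scipy, OpenCV 4.12 (cv2) and the standard library are available. Lean on these libraries where they do the work, as an engineer would, in place of code of your own. Each camera call takes 0.05 s, during which the arm holds its last target. There are 200 camera calls.

## Working session

There is one attempt and no reset: what is moved stays moved. The work goes in short steps, Python scripts to look and compute and a shell command to move; the robot and the scene stay as the last step left them, time stands still between calls to the robot, and variables do not carry over. Pictures are saved under pics/ and viewed, at most 10 in all, crops included, and the job is handed in when it is done.

```bash
mkdir -p pics
python3 - <<'E'
from cell import *
import cv2,numpy as np
for n in("scene","top"):
    cv2.imwrite(f"pics/{n}0.png",snapshot(n)); c=get_calibration(n); print(n,{k:(np.round(v,4).tolist()) for k,v in c.items()})
s=read_state();print(s)
E
```

```text
scene {'fx': 491.3, 'fy': 491.3, 'cx': 322.2919, 'cy': 198.3821, 'extrinsics': [[-0.3346, 0.9423, 0.013, 0.1384], [-0.6189, -0.2301, 0.751, 0.2231], [0.7107, 0.2432, 0.6602, -1.6529], [0.0, 0.0, 0.0, 1.0]]}
top {'fx': 367.3715, 'fy': 367.3715, 'cx': 317.478, 'cy': 200.1667, 'extrinsics': [[-0.007, -1.0, -0.004, 0.043], [0.9993, -0.0072, 0.0377, -0.4495], [-0.0378, -0.0038, 0.9993, -1.1271], [0.0, 0.0, 0.0, 1.0]]}
{'clock': 0.1, 'q': array([-1.23201089e+00,  2.60630236e-01, -1.39255622e-01,  1.17268394e+00,
       -3.69300254e-05,  1.57080920e+00]), 'dq': array([-0.00032961, -0.00128284,  0.00381753, -0.00022329, -0.00164753,
        0.00141754]), 'tau': array([ 4.95546465e-05, -4.06508052e+01,  2.54527259e+01,  1.01128334e-02,
        6.38410370e-05,  8.57115936e-06]), 'tool_pos': array([ 0.17437278, -0.4948721 ,  0.40393572]), 'orientation': array([-3.09491449e+00, -5.29308067e-01,  5.26538006e-04]), 'force': array([-0.36159284, -0.00839529,  0.40071638]), 'moment': array([0.01337594, 0.01111152, 0.00477217]), 'grasp_force': 0.0, 'gripper_width': 0.08563394394208199}
```

View pics/top0.png

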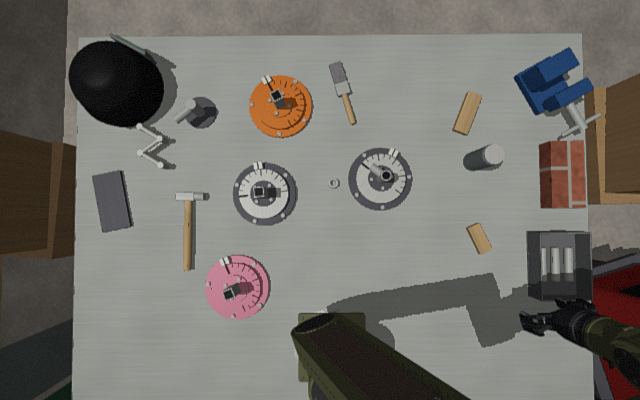

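View pics/scene0.png

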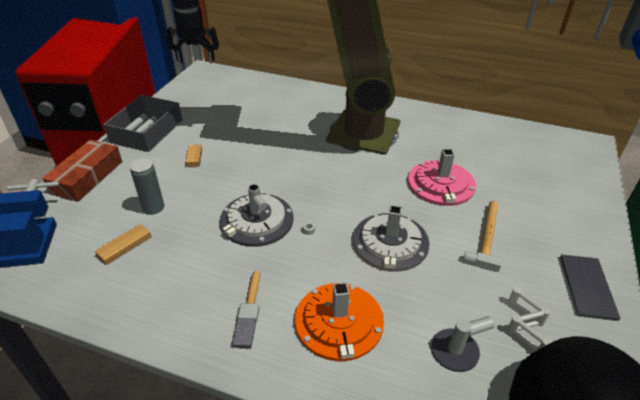

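Top view candidates:
- Grey disc with square tube at (264,193). This is the one meant: aluminium disc, dark base, square tube.
- Grey disc with round tube at (380,178): leave it alone.
- Orange (281,106) and pink (238,287): decoys by colour.

Next I'll measure the disc and confirm in an enlarged, rectified crop.

```bash
cat > h.py <<'E'
from cell import *
import cv2,numpy as np
def cast(n,px,z):
    c=get_calibration(n);E=np.array(c["extrinsics"]);R,t=E[:3,:3],E[:3,3]
    px=np.atleast_2d(px).astype(float)
    d=np.c_[(px[:,0]-c["cx"])/c["fx"],-(px[:,1]-c["cy"])/c["fy"],-np.ones(len(px))]@R
    o=-R.T@t
    return (o+d*((z-o[2])/d[:,2])[:,None])[:,:2]
def rect(n,img,cen,z,half=.12,S=560):
    # rectified view: up = +x world, left = +y world
    c=get_calibration(n);E=np.array(c["extrinsics"])
    v,u=np.mgrid[0:S,0:S]
    X=cen[0]+half*(1-2*v/S);Y=cen[1]+half*(1-2*u/S)
    p=np.stack([X,Y,np.full_like(X,z)],-1)@E[:3,:3].T+E[:3,3]
    mx=c["cx"]+c["fx"]*p[...,0]/-p[...,2];my=c["cy"]-c["fy"]*p[...,1]/-p[...,2]
    return cv2.remap(img,mx.astype(np.float32),my.astype(np.float32),cv2.INTER_CUBIC)
E
python3 - <<'E'
from h import *
im=snapshot("top")
c=None
for px in([264,193],[380,178]): print(cast("top",px,.03))
hsv=cv2.cvtColor(im,cv2.COLOR_BGR2HSV); g=im.max(2)
# dark base ring: darker, enclosed contour -> outer outline
roi=np.zeros_like(g);cv2.circle(roi,(264,193),36,255,-1)
m=((g<115)&(roi>0)).astype(np.uint8)*255
cs,_=cv2.findContours(m,cv2.RETR_EXTERNAL,cv2.CHAIN_APPROX_NONE)
k=max(cs,key=cv2.contourArea);h=cv2.convexHull(k);e=cv2.fitEllipse(k);print(e)
for z in(0,.01,.02,.03):
    w=cast("top",k[:,0],z);(cx,cy),r=cv2.minEnclosingCircle(w.astype(np.float32)); print(z,cx,cy,r,cast("top",e[0],z))
cen=cast("top",e[0],.02)[0]
np.save("cen.npy",cen)
s=snapshot("scene")
cv2.imwrite("pics/rect.png",rect("top",im,cen,.03))
cv2.imwrite("pics/rects.png",rect("scene",s,cen,.03))
E
```

```text
[[0.47191345 0.20197025]]
[[ 0.51498501 -0.15067888]]
((264.7738342285156, 193.59597778320312), (58.350341796875, 59.42612075805664), 98.7797622680664)
0 0.47298508882522583 0.20356310904026031 0.10180649906396866 [[0.47178695 0.20404312]]
0.01 0.4724068343639374 0.20209354162216187 0.10091698914766312 [[0.47121927 0.20256934]]
0.02 0.47182878851890564 0.20062392950057983 0.10002747178077698 [[0.47065158 0.20109556]]
0.03 0.4712505638599396 0.19915439188480377 0.09913799911737442 [[0.4700839  0.19962178]]
```

View pics/rect.png

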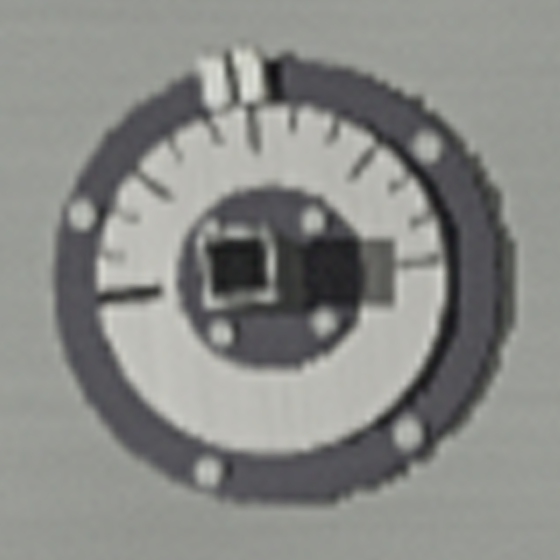

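View pics/rects.png

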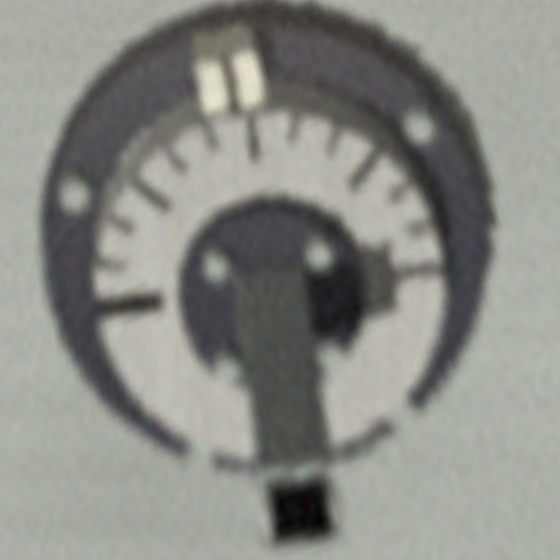

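The crops confirm it: plain square tube with its zero bar at the left (129,295), the index at the top (236,100) and the disc centre near (272,279). The reading is about 85°. Next come the refined angles and the move.

```bash
cat >> h.py <<'E'
from scipy.spatial.transform import Rotation as Rn
def measure(n,img,cen,z=.03,half=.12,S=960):
    r=cv2.cvtColor(rect(n,img,cen,z,half,S),cv2.COLOR_BGR2GRAY)
    k=S/2/half
    P=cv2.warpPolar(r,(int(.12*k),3600),(S/2,S/2),.12*k,cv2.WARP_POLAR_LINEAR).astype(float)
    ang=lambda row:(270-row/10+0)%360   # image angle cw from right -> world angle (up=+x, left=+y)
    prof=lambda a,b:P[:,int(a*k):int(b*k)].mean(1)
    return prof,ang
def dips(n,img,cen):
    prof,ang=measure(n,img,cen)
    out=[]
    p=prof(.060,.071); w=np.array([ang(i) for i in range(3600)])
    th=np.median(p)*.82; m=p<th
    runs=[];i=0
    idx=np.flatnonzero(m)
    for g in np.split(idx,np.flatnonzero(np.diff(idx)>3)+1):
        wt=th-p[g]; out.append((round(float((w[int(np.average(g,weights=wt))])),1),len(g)/10))
    q=prof(.083,.095); hi=np.flatnonzero(q>150); 
    lo,hi2=hi.min(),hi.max(); 
    return out,q,w
E
python3 - <<'E'
from h import *
cen=np.array([.471,.204])
for n,c in(("top",cen),("scene",np.array([.469,.2055]))):
    im=snapshot(n)
    o,q,w=dips(n,im,c); print(n,sorted(o))
    a=np.arange(-2,28,1.); print([(x,int(q[np.argmin(abs((w-x+180)%360-180))])) for x in a])
s=read_state();R=Rn.from_rotvec(s["orientation"]);M=R.as_matrix();print(M.round(4),s["q"])
t=np.array([*((cen+[.4695,.205])/2),.40]);print(M.T@(t-s["tool_pos"]))
E
```

```text
top [(7.8, 5.0), (21.8, 2.6), (52.1, 4.1), (96.1, 7.1), (276.9, 4.5), (292.0, 2.7), (307.4, 2.6), (322.7, 4.4), (337.8, 3.0), (353.0, 2.3)]
[(np.float64(-2.0), 55), (np.float64(-1.0), 38), (np.float64(0.0), 33), (np.float64(1.0), 45), (np.float64(2.0), 65), (np.float64(3.0), 118), (np.float64(4.0), 175), (np.float64(5.0), 211), (np.float64(6.0), 207), (np.float64(7.0), 205), (np.float64(8.0), 209), (np.float64(9.0), 192), (np.float64(10.0), 148), (np.float64(11.0), 97), (np.float64(12.0), 85), (np.float64(13.0), 129), (np.float64(14.0), 184), (np.float64(15.0), 207), (np.float64(16.0), 206), (np.float64(17.0), 205), (np.float64(18.0), 206), (np.float64(19.0), 192), (np.float64(20.0), 156), (np.float64(21.0), 116), (np.float64(22.0), 90), (np.float64(23.0), 80), (np.float64(24.0), 81), (np.float64(25.0), 84), (np.float64(26.0), 87), (np.float64(27.0), 87)]
scene [(6.7, 4.5), (22.1, 3.1), (37.5, 3.8), (53.1, 5.3), (68.2, 2.7), (98.2, 9.0), (188.2, 29.4), (275.4, 5.7), (290.9, 2.9), (305.5, 3.1), (320.6, 5.7), (336.2, 3.0), (351.1, 2.6)]
[(np.float64(-2.0), 82), (np.float64(-1.0), 77), 
[... 227 characters left out ...]
.0), 176), (np.float64(10.0), 135), (np.float64(11.0), 110), (np.float64(12.0), 128), (np.float64(13.0), 174), (np.float64(14.0), 203), (np.float64(15.0), 217), (np.float64(16.0), 218), (np.float64(17.0), 217), (np.float64(18.0), 205), (np.float64(19.0), 189), (np.float64(20.0), 151), (np.float64(21.0), 113), (np.float64(22.0), 94), (np.float64(23.0), 88), (np.float64(24.0), 91), (np.float64(25.0), 94), (np.float64(26.0), 93), (np.float64(27.0), 92)]
[[ 9.432e-01  3.324e-01 -2.000e-04]
 [ 3.324e-01 -9.432e-01  6.000e-04]
 [-0.000e+00 -6.000e-04 -1.000e+00]] [-1.23199190e+00  2.60235158e-01 -1.38523419e-01  1.17265851e+00
 -3.42483939e-05  1.57080654e+00]
[ 0.51148458 -0.56147796  0.00475139]
```

```bash
python3 -m jog '{"xyz":[[0,0,0],[0,0,0],[0,0,0],[0,0,0],[0,0,0],[0,0,0],[0,0,0],[0,0,0],[0,0,0],[0,0,0]],"rotation":[[0,0,-7.76],[0,0,-7.76],[0,0,-7.76],[0,0,-7.76],[0,0,-7.76],[0,0,-7.76],[0,0,-7.76],[0,0,-7.76],[0,0,-7.76],[0,0,-7.76]],"hand":[1,1,1,1,1,1,1,1,1,1]}'
cat >> h.py <<'E'
def go(t,yaw=None):
    s=read_state();M=Rn.from_rotvec(s["orientation"]).as_matrix()
    print("q",s["q"].round(3),"yaw",np.degrees(np.arctan2(M[1,0],M[0,0])).round(2),"z",M[:,2].round(4),"shift",(M.T@(np.array(t)-s["tool_pos"])).round(4),"pos",s["tool_pos"].round(4),"F",s["force"].round(1),s["moment"].round(2),"t",s["clock"],s["gripper_width"],s["grasp_force"])
E
python3 -c "
from h import *
go([.470,.2045,.40])"
```

```text
clock: 1.3
tool_pos: [0.1745, -0.4951, 0.4046]
orientation: [-2.075, -2.359, -0.0]
force: [-0.2, -0.0, -0.4]
gripper_width: 0.0855
grasp_force: 0.0
q [-1.232  0.26  -0.138  1.173  0.     0.211] yaw 97.33 z [-1.e-04  2.e-04 -1.e+00] shift [0.6562 0.3824 0.0048] pos [ 0.1745 -0.4951  0.4046] F [-0.2 -0.  -0.4] [-0.01  0.05  0.02] t 1.3 0.08548153695374129 0.0
```

```bash
python3 -m jog '{"xyz":[[0.036,0.021,0],[0.036,0.021,0],[0.036,0.021,0],[0.036,0.021,0],[0.036,0.021,0],[0.036,0.021,0],[0.036,0.021,0],[0.036,0.021,0],[0.036,0.021,0],[0.036,0.021,0],[0.036,0.021,0],[0.036,0.021,0]],"rotation":[[0,0,0],[0,0,0],[0,0,0],[0,0,0],[0,0,0],[0,0,0],[0,0,0],[0,0,0],[0,0,0],[0,0,0],[0,0,0],[0,0,0]],"hand":[1,1,1,1,1,1,1,1,1,1,1,1]}'; python3 -m jog '{"xyz":[[0.036,0.021,0],[0.036,0.021,0],[0.036,0.021,0],[0.036,0.021,0],[0.036,0.021,0],[0.036,0.021,0],[0,0,0],[0,0,0]],"rotation":[[0,0,0],[0,0,0],[0,0,0],[0,0,0],[0,0,0],[0,0,0],[0,0,0],[0,0,0]],"hand":[1,1,1,1,1,1,1,1]}'
python3 -c "
from h import *
go([.470,.2045,.24])"
```

```text
clock: 2.5
tool_pos: [0.3721, -0.0339, 0.405]
orientation: [2.081, 2.353, 0.001]
force: [0.4, -0.5, 0.2]
gripper_width: 0.0855
grasp_force: 0.0
clock: 3.3
tool_pos: [0.4705, 0.1948, 0.4042]
orientation: [-2.079, -2.355, 0.002]
force: [-0.9, -0.8, -1.1]
gripper_width: 0.0854
grasp_force: 0.0
q [ 0.393  0.234 -0.175  1.163 -0.     1.839] yaw 97.11 z [-1.e-03 -8.e-04 -1.e+00] shift [0.0098 0.0008 0.1642] pos [0.4705 0.1948 0.4042] F [-0.9 -0.8 -1.1] [-0.01  0.01 -0.02] t 3.3 0.08538513270234425 0.0
```

```bash
python3 -m jog '{"xyz":[[0.0098,0.001,0],[0,0,0.025],[0,0,0.03],[0,0,0.03],[0,0,0.03],[0,0,0.025],[0,0,0.015],[0,0,0.008],[0,0,0]],"rotation":[[0,0,0],[0,0,0],[0,0,0],[0,0,0],[0,0,0],[0,0,0],[0,0,0],[0,0,0],[0,0,0]],"hand":[1,1,1,1,1,1,1,1,1]}'
python3 -c "
from h import *
go([.470,.2045,.24])
s=snapshot('scene');cv2.imwrite('pics/s2.png',cv2.resize(s[150:320,280:500],None,fx=3,fy=3,interpolation=cv2.INTER_CUBIC))"
```

```text
clock: 4.2
tool_pos: [0.4697, 0.2033, 0.2411]
orientation: [-2.082, -2.351, 0.003]
force: [-0.7, 0.1, 0.7]
gripper_width: 0.0851
grasp_force: 0.0
q [ 0.408  0.366 -0.447  0.759  0.     1.858] yaw 96.95 z [-1.8e-03 -7.0e-04 -1.0e+00] shift [0.0012 0.0004 0.0011] pos [0.4697 0.2033 0.2411] F [-0.7  0.1  0.7] [-0.01 -0.03 -0.03] t 4.2 0.0850674444105483 0.0
```

View pics/s2.png

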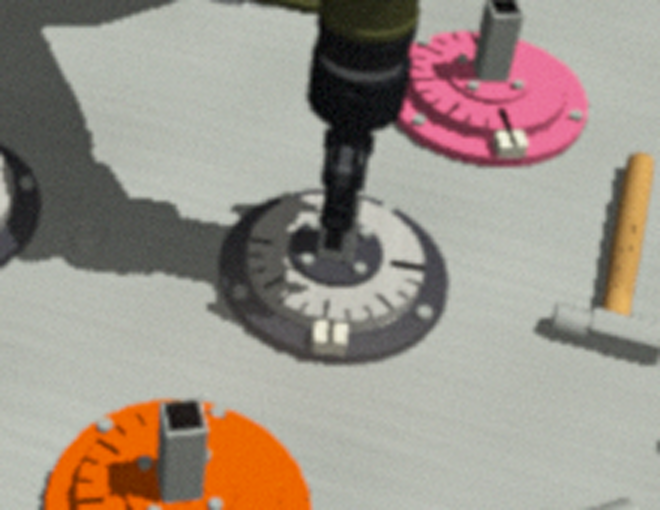

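The picture shows the fingers straddling the square tube at (335,240), with the index and scale still visible. Now I'll close the gripper.

```bash
python3 -m jog '{"xyz":[[0,0,0],[0,0,0],[0,0,0],[0,0,0],[0,0,0],[0,0,0],[0,0,0],[0,0,0],[0,0,0],[0,0,0]],"rotation":[[0,0,0],[0,0,0],[0,0,0],[0,0,0],[0,0,0],[0,0,0],[0,0,0],[0,0,0],[0,0,0],[0,0,0]],"hand":[0.8,0.65,0.5,0.4,0.3,0.2,0.1,0,0,0]}'
python3 -c "
from h import *
go([.470,.2045,.24])
s=snapshot('scene')
c=np.array([.469,.2055]);o,q,w=dips('scene',s,c);print(sorted(o))"
```

```text
clock: 5.25
tool_pos: [0.4697, 0.204, 0.2422]
orientation: [-2.081, -2.353, 0.001]
force: [-2.7, -0.3, 6.0]
gripper_width: 0.029
grasp_force: 64.4
q [ 4.090e-01  3.650e-01 -4.450e-01  7.610e-01  1.000e-03  1.858e+00] yaw 97.03 z [-1.1e-03  2.0e-04 -1.0e+00] shift [0.0005 0.0003 0.0022] pos [0.4697 0.204  0.2422] F [-2.7 -0.3  6. ] [-0.06  0.49  0.02] t 5.25 0.02900756251603673 64.37677145004272
[(6.9, 2.7), (53.1, 2.6), (98.6, 7.3), (188.9, 28.0), (245.7, 49.7), (297.5, 58.1)]
```

Well centred, with low forces. Turning +40.8° about tool z, which is clockwise seen from above.

```bash
python3 -m jog '{"xyz":[[0,0,0],[0,0,0],[0,0,0],[0,0,0],[0,0,0],[0,0,0],[0,0,0],[0,0,0],[0,0,0],[0,0,0],[0,0,0],[0,0,0]],"rotation":[[0,0,2],[0,0,4],[0,0,5],[0,0,5],[0,0,5],[0,0,5],[0,0,5],[0,0,5],[0,0,3],[0,0,1.8],[0,0,0],[0,0,0]],"hand":[0,0,0,0,0,0,0,0,0,0,0,0]}'
python3 -c "
from h import *
go([.470,.2045,.24])
for n,c in (('scene',np.array([.469,.2055])),('top',np.array([.471,.204]))):
  s=snapshot(n)
  o,q,w=dips(n,s,c);print(n,sorted(o))
  if n=='scene': cv2.imwrite('pics/s3.png',rect(n,s,c,.03))"
```

```text
clock: 6.5
tool_pos: [0.469, 0.2041, 0.2422]
orientation: [-2.769, -1.48, 0.003]
force: [-7.2, 1.0, 7.7]
gripper_width: 0.0292
grasp_force: 64.6
q [ 4.10e-01  3.65e-01 -4.46e-01  7.62e-01  2.00e-03  2.57e+00] yaw 56.24 z [-2.8e-03  8.0e-04 -1.0e+00] shift [0.0009 0.0006 0.0022] pos [0.469  0.2041 0.2422] F [-7.2  1.   7.7] [ 0.07  0.65 -0.09] t 6.5 0.029167621727617936 64.59413051605225
scene [(11.3, 3.0), (57.4, 7.4), (200.3, 52.4), (253.0, 37.4), (285.9, 38.9), (325.2, 4.0)]
top [(42.2, 36.7), (132.2, 99.6), (281.4, 3.2), (296.8, 0.9), (339.6, 8.1), (356.0, 6.2)]
```

View pics/s3.png

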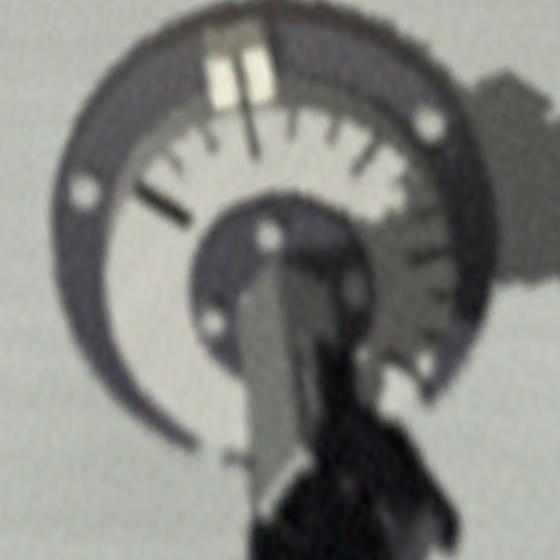

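The picture shows the 45 mark (250,135) in line with the index line (240,85): mark at 11.3°, index at about 11.1°. Releasing and lifting off.

```bash
python3 -m jog '{"xyz":[[0,0,0],[0,0,0],[0,0,0],[0,0,0],[0,0,0],[0,0,0],[0,0,0],[0,0,0]],"rotation":[[0,0,0],[0,0,0],[0,0,0],[0,0,0],[0,0,0],[0,0,0],[0,0,0],[0,0,0]],"hand":[0.4,0.5,0.6,0.8,1,1,1,1]}' && python3 -m jog '{"xyz":[[0,0,-0.01],[0,0,-0.03],[0,0,-0.04],[0,0,-0.04],[0,0,-0.04],[0,0.02,0],[0,0.04,0],[0,0.04,0],[0,0.04,0],[0,0.04,0],[0,0,0],[0,0,0]],"rotation":[[0,0,0],[0,0,0],[0,0,0],[0,0,0],[0,0,0],[0,0,0],[0,0,0],[0,0,0],[0,0,0],[0,0,0],[0,0,0],[0,0,0]],"hand":[1,1,1,1,1,1,1,1,1,1,1,1]}'
python3 -c "
from h import *
go([.470,.2045,.24])
for n,c in (('scene',np.array([.469,.2055])),('top',np.array([.471,.204]))):
  s=snapshot(n)
  o,q,w=dips(n,s,c);print(n,sorted(o))
  print([(x,int(q[np.argmin(abs((w-x+180)%360-180))])) for x in np.arange(8,15,.5).tolist()])
  cv2.imwrite('pics/f_%s.png'%n,rect(n,s,c,.03) if n=='scene' else s)"
```

```text
clock: 7.4
tool_pos: [0.4704, 0.204, 0.2417]
orientation: [-2.771, -1.48, -0.0]
force: [-0.1, 0.4, 0.3]
gripper_width: 0.0855
grasp_force: 0.0
clock: 8.6
tool_pos: [0.6203, 0.1032, 0.4017]
orientation: [-2.772, -1.478, 0.001]
force: [0.3, 0.1, 0.6]
gripper_width: 0.0852
grasp_force: 0.0
q [0.165 0.443 0.13  1.259 0.    2.327] yaw 56.12 z [-8.e-04  2.e-04 -1.e+00] shift [ 0.0004 -0.1811  0.1618] pos [0.6203 0.1032 0.4017] F [0.3 0.1 0.6] [ 0.02  0.05 -0.02] t 8.6 0.08521301630103233 0.0
scene [(11.2, 4.3), (26.7, 3.4), (42.1, 2.2), (57.4, 8.9), (190.7, 39.3), (235.0, 6.0), (279.7, 5.9), (294.6, 2.0), (309.9, 2.0), (325.1, 5.4), (340.3, 3.2), (355.9, 3.1)]
[(8.0, 221), (8.5, 207), (9.0, 187), (9.5, 165), (10.0, 143), (10.5, 126), (11.0, 119), (11.5, 124), (12.0, 139), (12.5, 161), (13.0, 185), (13.5, 205), (14.0, 216), (14.5, 223)]
top [(96.2, 38.2)]
[(8.0, 98), (8.5, 98), (9.0, 98), (9.5, 98), (10.0, 98), (10.5, 99), (11.0, 99), (11.5, 100), (12.0, 100), (12.5, 100), (13.0, 100), (13.5, 100), (14.0, 100), (14.5, 100)]
```

View pics/f_scene.png

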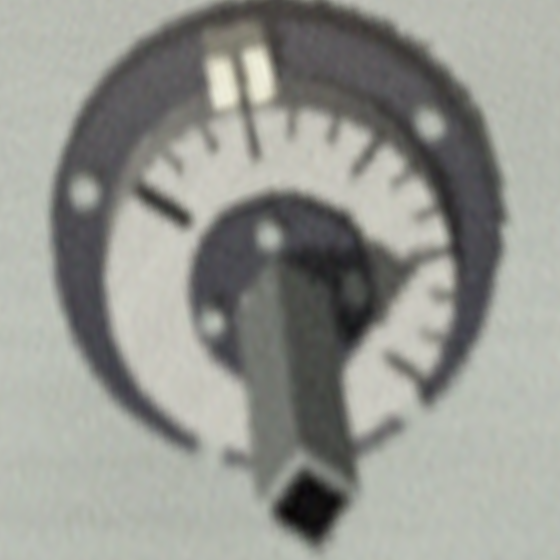

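View pics/f_top.png

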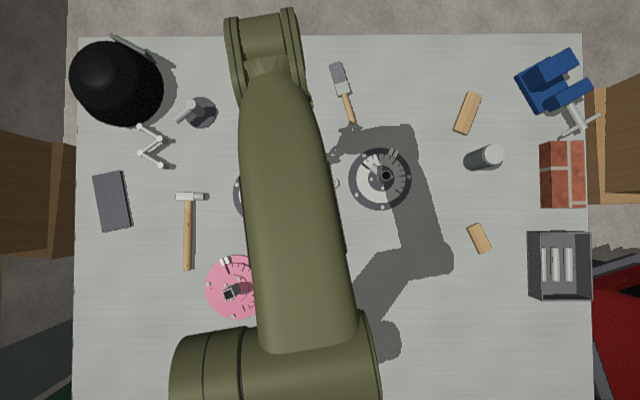

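The rectified view shows the 45 mark at (250,135), 11.2°, in line with the index line at (240,85), 11.1°. The top view shows the round fixture unchanged at (380,178) and the arm clear.

```bash
python3 -c "
from cell import *
print(close_job())"
```

```text
the job is handed in; nothing more can be done
None
```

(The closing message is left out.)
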